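Clamp a picture frame on the repair stand

ROBOT

A 7-joint arm with a two-finger parallel gripper is mounted at the origin on the work surface. World frame = base frame: x ahead of the robot, y to its left, z up, the work surface at z = 0. Lengths are in m, angles in rad, forces in N, time in s.
With the tool pointing down it reaches from about 0.425 to 0.925 m from the base axis. Payload 6.8 kg.
Tool frame: the origin (TCP) lies at the very end of the fingers, on their centre line; the grasp point (between the pads) lies bot.grip_depth behind it (bot.grip_depth is the distance from the TCP to the grasp point, in m); z points along the fingers, y is the line along which they close (so a half turn about z gives the same grasp; the last joint's range is limited). The gripper opens to 85 mm and grips with 20 to 120 N. Pads are 22 mm wide; open, the fingers measure 114 mm over their backs; the gripper's body (76 mm by 85 mm) begins 54 mm behind the grasp point. The pads swing forward as they close: fully open they stand 13 mm farther back than shut.
Start: joints at [-1.432, 0.477, 0.022, 1.555, -0.011, 1.109, -0.083], TCP at [0.165, 0.655, 0.231] pointing down, gripper open.
Joint ranges: [-2.96, 2.96], [-0.34, 2.1], [-1.41, 1.46], [0.24, 2.44], [-1.37, 4.51], [0.17, 1.92], [-2.96, 2.96]. Speed limits (rad/s): [2.39, 2.39, 3.14, 3.14, 3.14, 3.14, 3.14].

INTERFACE

Orientations are given as a unit quaternion [w, x, y, z].
In Python, from station import bot gives the robot as it stands.
- The arm moves only by the tool send_rows, never from a script. Its arguments are lists of equal length, an entry for each row: "slide": the shift along the tool's x, y, z in mm, a list of three; "roll": the turn about the tool's z in degrees; "claw": the opening, from 0 (shut) to 1 (fully open). A call has exactly 8 rows; each row is the pose to reach, as a shift and turn from the pose commanded when the call began, along the tool's axes at that moment; what a row does not reach only later rows make up. A row lasts 1/12 s, in which the tool goes at most 41.7 mm and 7.16 degrees, less where a joint would pass 70% of its speed; a pose out of reach is approached as far as the arm can. A call with a gripper value outside its range is refused whole. The fingers move at their own pace and stop on an object; "force" is the grip in N (left out, the last holds). Time passes only in rows, so rows that repeat a pose let the fingers close, or fill a call up. It gives the time, the measured TCP pose, the force, the opening and the grip force at its end, in the units of the state.
- bot.get_obs(): the state, without advancing time (a new reading comes with each control period).
- bot.read_camera(name): name is "side" or "top" or "wrist"; returns the picture (480x640x3 uint8, red, green, blue); there is no depth.
- bot.camera_model(name): a dict with "camera_matrix" (3x3 intrinsics, pixels), "camera_from_world" (4x4, takes a point from world to camera coordinates). Camera axes: x right, y down, z forward; pixel columns grow to the right and rows downward; lengths in m; the calibration is good to about 2 mm. A picture is of the moment at which its call begins: read the wrist's pose just before it. camera_model takes no time and is no camera call; for the wrist camera it gives the pose at the moment of the call.
- bot.hand_in(): hands the job in; it is judged then, once.
The state is a dict: "t": time; "q": joint angles; "joint_vel": joint speeds; "joint_torque": joint torques, N m; "eef_pos": TCP position; "tool_rot": TCP orientation; "contact_force": force on the tool from outside, world axes, zero at the start; "torque": the same for the moment, N m; "gripper_width": opening from 0.0 (shut) to 1.0 (fully open); "grasp_force": force on a finger pad.
Only numpy, scipy, OpenCV 4.12 (cv2) and the standard library are available. Lean on these libraries where they do the work, as an engineer would, in place of code of your own. Each camera call takes 0.05 s, during which the arm holds its last target. There are 200 camera calls.

TASK

Clamp the picture frame on the repair stand: set the loose red stop astride the stand's rail with its black rubber face towards the frame, slide it along until the frame is held snugly between the stop and the fixed green jaw, and then lock the stop there by turning its black knob clockwise a quarter turn, until the knob's bar lies along the rail. Leave the other things on the table where they are.

Things in the scene. Friction and masses are not known exactly. Their poses are not given: they have to be found in the camera images.
- stand: Fixed repair stand: plywood board 220 x 400 x 6 mm (x, y, z) with an aluminium rail along its y axis in the middle, 36 mm wide, 400 mm long, top 44 mm above the table, open at the +y end. A green fixed jaw stands on it at the -y end. Two wooden runners as high as the rail, x = +-80 to +-96 mm, y = -190 to +10 mm, help to carry the frame. Origin: centre of the board's underside.
- jaw_face (a point): Centre of the clamping face of the stand's green fixed jaw (140 mm wide, 20 mm thick, top 80 mm above the table), at y = -180 mm of the stand, 54 mm above the table; the face looks to the stand's +y; axes as the stand's.
- frame: Loose dark wooden picture frame lying flat on rail and runners, 200 x 150 x 20 mm (x, y, z), about 0.5 kg, top 64 mm above the table, axes nearly parallel to the stand's. At the start it lies 10 to 35 mm from the fixed jaw. Origin: centre of its underside.
- frame_edge (a point): Middle of the frame's +y edge (the one the stop must bear on), at half its thickness; axes as the frame's.
- frame_back (a point): Middle of the frame's -y edge (the one that must bear on the fixed jaw), at half its thickness; axes as the frame's.
- stop: Loose red metal stop, an upside-down U, 62 wide (x) x 120 long (y) mm, 0.5 kg, on the table. Two side walls (10.5 mm thick, outside at x = +-31 mm) leave a slot 41 mm wide and 34 mm high along y; crown top at 46 mm. Carry it by the side walls, closing along x at y = -6 mm, 30 mm up. On the rail its axes are parallel to the stand's, origin 10 mm up. Origin: centre of its underside.
- stop_face (a point): Point in the middle of the stop's black rubber face, at y = -60 mm, 44 mm above the stop's origin; axes as the stop's; the face looks to -y and must face the frame. A lip 10 mm thick behind the rubber reaches 67 mm above the stop's origin.
- knob_grip (a point): On the axis of the stop's knob, at the height to grip it: y = +36 mm, 67 mm above the stop's origin. The knob is a black bar 56 x 14 mm, white line on top, from 52 to 74 mm above the stop's origin. The point turns with the knob: its x axis runs along the bar; grip across its y axis (14 mm).
- stop_knob (a joint): Turn of the knob, rad: 0 = loose, bar across the stop (along its x axis); grows clockwise seen from above to 1.57 (end stop) = locked, bar along the rail. An eccentric under it pushes a steel shoe from the +x wall into the slot; that begins to pinch the rail at about 1.15. The stop goes on the rail only when loose. Starts at 0 to 0.3.
- cup: Bystander: blue cup, 72 mm across, 75 mm high. Origin: centre of its underside.
- tin: Bystander: yellow and white tin, 68 mm across, 85 mm high. Origin: centre of its underside.
- jug: Bystander: brass jug, 88 mm across, 120 mm high. Origin: centre of its underside.
- mug: Bystander: white mug with handle, 78 mm across, 90 mm high. Origin: centre of its underside.
- book: Bystander: blue book lying flat, 120 x 180 x 28 mm. Origin: centre of its underside.
Mind the look-alikes: they are no part of the job. Several things have the shape of the stop; the one meant has the colours described above.

How it is judged:
At the end, for the whole second after the job is handed in: Stop fully down astride the rail (4 mm, 0.1 rad), its rubber face within 5 mm of the frame; frame flat on the rail, square (0.1 rad), centred within 25 mm, its other edge within 6 mm of the fixed jaw; knob past 1.3 rad; stop and frame at rest (z of stop in the frame of stand between 0.006 and 0.014 m and x of stop in the frame of stand between -0.007 and 0.007 m and angle between the y axis of each of stop, frame and the y axis of stand, either way round below 0.1 rad and angle between stop's own z axis and vertical below 0.06 rad and y of stop_face in the frame of frame_edge between -0.005 and 0.005 m and y of frame_back in the frame of jaw_face between -0.005 and 0.006 m and x of frame_back in the frame of jaw_face between -0.025 and 0.025 m and angle between frame's own z axis and vertical below 0.04 rad and z of frame in the frame of stand between 0.04 and 0.049 m and value of joint stop_knob above 1.3 rad and linear speed of each of stop, frame below 0.02 m/s); the robot touches nothing.
It fails at once if another thing on the table is moved more than 30 mm or tipped over (distance of any of cup, tin, jug, mug, book from where it was at the start of the episode above 0.03 m or angle between any of cup, tin, jug, mug, book's own z axis and vertical above 0.5 rad).
It also fails if it takes over 51 s, if anything falls off the work surface, if the arm or the gripper's body presses on something with over 40 N, if the wrist force passes 120 N, or if a joint passes its speed limit or range.

## Working session

There is one attempt and no reset: what is moved stays moved. The work goes in short steps, Python scripts to look and compute and a tool call to move; the robot and the scene stay as the last step left them, time stands still between calls to the robot, and variables do not carry over. Pictures are saved under pics/ and viewed, at most 13 in all, crops included, and the job is handed in when it is done.

Besides the shell and the picture viewer there is one more tool, called after "Emit:" in YAML: its name, and indented under it one key for each argument. send_rows: Moves the arm, as the interface text tells. Its arguments: {"type":"object","properties":{"slide":{"type":"array","items":{"type":"array","items":{"type":"number"}}},"roll":{"type":"array","items":{"type":"number"}},"claw":{"type":"array","items":{"type":"number"}},"force":{"type":"number"}},"required":["slide","roll","claw"]}

```bash
ls; mkdir -p pics
python3 - <<'E'
from station import bot
import cv2,numpy as np
o=bot.get_obs();print(o['t'],o['eef_pos'],o['tool_rot'],o['gripper_width'],bot.grip_depth)
for n in("top","side"):
    im=bot.read_camera(n);cv2.imwrite(f"pics/{n}0.png",im[:,:,::-1]);m=bot.camera_model(n);print(n,m)
E
```

```text
pics
0.0 [0.16473913 0.65399449 0.23033584] [-5.21511743e-05  1.23055084e-01  9.92399438e-01 -8.93465304e-04] 1.0016304813722265 0.0187
top {'camera_matrix': array([[503.84077587,   0.        , 321.27770483],
       [  0.        , 503.84077587, 235.96565053],
       [  0.        ,   0.        ,   1.        ]]), 'camera_from_world': array([[ 0.01474538, -0.99983594,  0.01052028,  0.02649926],
       [-0.99170133, -0.01596768, -0.12756768,  0.50233584],
       [ 0.12771474, -0.00855194, -0.99177407,  1.2361452 ],
       [ 0.        ,  0.        ,  0.        ,  1.        ]])}
side {'camera_matrix': array([[610.30915684,   0.        , 317.82992447],
       [  0.        , 610.30915684, 242.23813982],
       [  0.        ,   0.        ,   1.        ]]), 'camera_from_world': array([[ 9.45548454e-01, -3.25480857e-01, -5.77301228e-04,
        -4.43276156e-01],
       [-2.32498743e-01, -6.74184445e-01, -7.01013316e-01,
         2.12752525e-01],
       [ 2.27777207e-01,  6.62976279e-01, -7.13147949e-01,
         1.63870485e+00],
       [ 0.00000000e+00,  0.00000000e+00,  0.00000000e+00,
         1.00000000e+00]])}
```

View pics/top0.png

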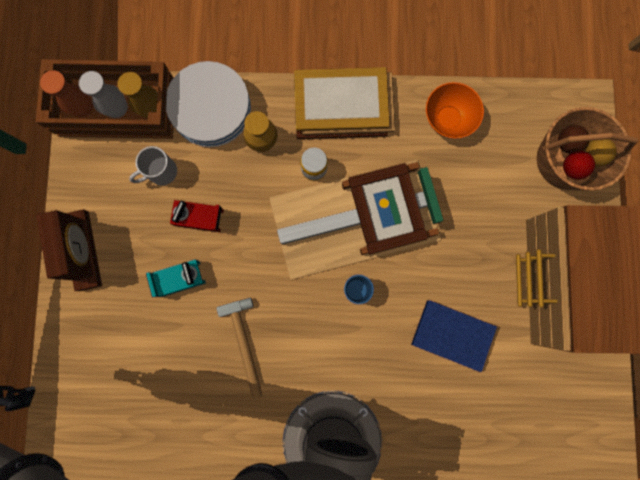

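View pics/side0.png

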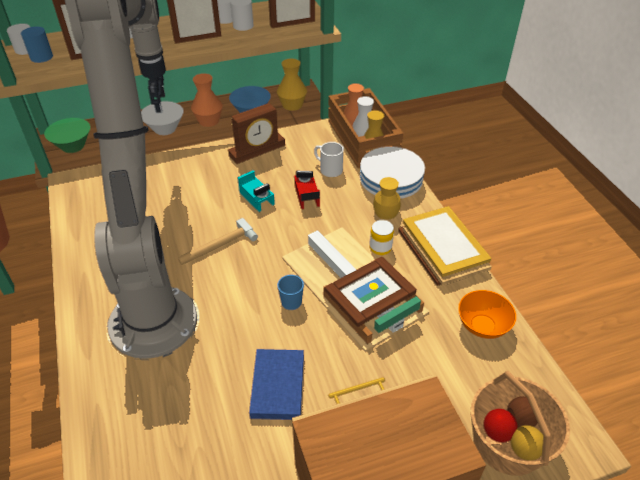

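Two stop-shaped things show in the top view: a red one at (197,215) and a teal one at (176,279). Red with a black knob fits the description. I'll confirm it in an enlarged crop and measure at the same time.

```bash
cat > h.py <<'E'
import numpy as np,cv2
from station import bot
def cam(n):
    m=bot.camera_model(n);return m["camera_matrix"],m["camera_from_world"]
def ray(n,uv,z):
    K,T=cam(n);R,t=T[:3,:3],T[:3,3];c=-R.T@t
    uv=np.atleast_2d(uv).astype(float)
    d=(np.c_[uv,np.ones(len(uv))]@np.linalg.inv(K).T)@R
    return c+d*((z-c[2])/d[:,2])[:,None]
def proj(n,P):
    K,T=cam(n);p=(np.atleast_2d(P)@T[:3,:3].T+T[:3,3])@K.T;return p[:,:2]/p[:,2:]
def hsv(im):return cv2.cvtColor(im,cv2.COLOR_RGB2HSV)
def blob(mask):
    n,l,s,c=cv2.connectedComponentsWithStats(mask.astype(np.uint8));k=1+np.argmax(s[1:,4]);return l==k
E
python3 - <<'E'
from h import *
t=cv2.imread('pics/top0.png');s=cv2.imread('pics/side0.png')
a=cv2.resize(t[190:240,160:240],(800,500)[:2] and (400,250),interpolation=cv2.INTER_CUBIC)
b=cv2.resize(s[160:220,230:326],(400,250),interpolation=cv2.INTER_CUBIC)
c=cv2.resize(t[150:270,265:457],(800,340),interpolation=cv2.INTER_CUBIC)
cv2.imwrite('pics/crop1.png',np.vstack([np.hstack([a,b]),c]))
H=hsv(t[:,:,::-1].copy())
def roi(m,x0,y0,x1,y1):
    r=np.zeros_like(m);r[y0:y1,x0:x1]=m[y0:y1,x0:x1];return r
red=roi(((H[...,0]<8)|(H[...,0]>172))&(H[...,1]>150)&(H[...,2]>60),160,190,240,240)
gr=roi((H[...,0]>60)&(H[...,0]<90)&(H[...,1]>100),410,160,450,230)
rail=roi((H[...,1]<60)&(H[...,2]>110),270,200,362,250)
fr=roi((H[...,2]<95)&((H[...,0]<12)|(H[...,0]>170)),335,155,445,260)
for n,m in(('red',red),('jaw',gr),('rail',rail),('frame',fr)):
    m=blob(m);yx=np.argwhere(m)[:,::-1].astype(np.float32)
    z={'red':.046,'jaw':.08,'rail':.044,'frame':.064}[n]
    r=cv2.minAreaRect(yx);p=cv2.boxPoints(r);W=ray('top',p,z)
    print(n,m.sum(),p.round(1).tolist(),W.round(4).tolist(),np.linalg.norm(np.diff(W,axis=0),axis=1).round(4))
E
```

```text
red 883 [[169.39999389648438, 224.6999969482422], [172.6999969482422, 199.10000610351562], [218.60000610351562, 205.10000610351562], [215.3000030517578, 230.6999969482422]] [[0.5222, 0.4127, 0.046], [0.5872, 0.4078, 0.046], [0.5739, 0.2924, 0.046], [0.509, 0.2981, 0.046]] [0.0651 0.1161 0.0651]
jaw 509 [[417.3999938964844, 170.10000610351562], [426.79998779296875, 167.3000030517578], [442.3999938964844, 220.10000610351562], [433.0, 222.89999389648438]] [[0.6635, -0.2002, 0.08], [0.6709, -0.2235, 0.08], [0.5394, -0.2599, 0.08], [0.5322, -0.2368, 0.08]] [0.0245 0.1365 0.0242]
rail 1143 [[276.70001220703125, 229.3000030517578], [356.1000061035156, 208.6999969482422], [359.6000061035156, 222.3000030517578], [280.29998779296875, 242.89999389648438]] [[0.5152, 0.1457, 0.044], [0.5708, -0.052, 0.044], [0.5364, -0.0611, 0.044], [0.4813, 0.136, 0.044]] [0.2054 0.0355 0.2047]
frame 2443 [[345.0, 178.3000030517578], [413.20001220703125, 160.8000030517578], [432.8999938964844, 237.6999969482422], [364.70001220703125, 255.1999969482422]] [[0.6436, -0.0225, 0.064], [0.6913, -0.1929, 0.064], [0.4979, -0.2398, 0.064], [0.4522, -0.0724, 0.064]] [0.177  0.1991 0.1736]
```

View pics/crop1.png

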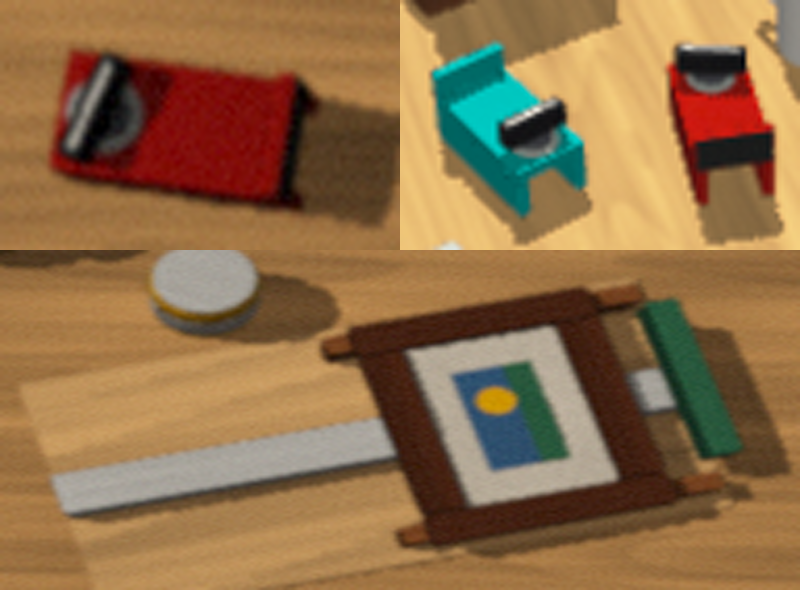

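The crop shows the red stop with its black rubber face at the right end in the top view (crop ≈ (295,140), towards world −y and the frame). Its knob is at the left end (crop ≈ (100,105)). The teal one is the look-alike. The rail (36 mm wide measured) and the jaw agree on a stand yaw of about 15.7°. I'm moving over the stop now.

Emit:
send_rows:
  slide:
    - [-36,-16,0]
    - [-73,-32,0]
    - [-110,-48,0]
    - [-146,-64,0]
    - [-183,-80,0]
    - [-220,-96,0]
    - [-256,-112,0]
    - [-293,-129,0]
  roll: [7,14,21,28,35,42,49,56]
  claw: [1,1,1,1,1,1,1,1]

```text
t: 0.77
eef_pos: [0.4184, 0.4565, 0.2311]
tool_rot: [-0.0, 0.577, 0.817, -0.0]
contact_force: [0.3, 0.5, -0.2]
gripper_width: 1.0
grasp_force: 0.0
```

```bash
cat >> h.py <<'E'
from scipy.spatial.transform import Rotation as Ro
def st():
    o=bot.get_obs();q=o['tool_rot'];R=Ro.from_quat([q[1],q[2],q[3],q[0]]).as_matrix()
    print('t',round(o['t'],2),'p',o['eef_pos'].round(4),'yhead',np.degrees(np.arctan2(R[1,1],R[0,1])).round(2),'tilt',R[:2,2].round(4),'g',round(o['gripper_width'],3),'F',np.round(o['contact_force'],1),'gf',round(float(np.max(o['grasp_force'])),1),'q',np.round(o['q'],2))
    return o,R
def go(p,head):
    "shift (tool mm) and roll to TCP p with tool y heading head deg"
    o,R=st();d=R.T@(np.array(p)-o['eef_pos'])*1000
    h=np.degrees(np.arctan2(R[1,1],R[0,1]));print('slide',d.round(1),'roll',((h-head+90)%180-90).round(2),'(or +-180)')
E
python3 -c "
from h import *
go([.549,.355,.23],-6.6)"
```

```text
t 0.77 p [0.4184 0.4565 0.2311] yhead 19.54 tilt [-0.0004 -0.0002] g 1.0 F [ 0.3  0.5 -0.2] gf 0.0 q [-1.16  0.39  0.31  1.71 -0.13  1.06 -0.47]
slide [-139.3   89.1    1. ] roll 26.14 (or +-180)
```

Emit:
send_rows:
  slide:
    - [-28,18,0]
    - [-56,36,0]
    - [-84,54,0]
    - [-112,72,0]
    - [-139,89,0]
    - [-139,89,0]
    - [-139,89,0]
    - [-139,89,0]
  roll: [6,12,18,24,26,26,26,26]
  claw: [1,1,1,1,1,1,1,1]

```text
t: 1.43
eef_pos: [0.5478, 0.3577, 0.2307]
tool_rot: [-0.0, 0.744, 0.668, -0.0]
contact_force: [-0.6, -0.0, -1.0]
gripper_width: 0.999
grasp_force: 0.0
```

Run:
```python
from h import *
st()
m=bot.camera_model('wrist');print(m)
im=bot.read_camera('wrist');cv2.imwrite('pics/w1.png',im[:,:,::-1])
```

```text
t 1.43 p [0.5478 0.3577 0.2307] yhead -6.11 tilt [-0.0012 -0.0001] g 0.999 F [-0.6 -0.  -1. ] gf 0.0 q [-0.99  0.47  0.44  1.63 -0.22  1.09 -0.59]
{'camera_matrix': array([[429.09000859,   0.        , 317.3891985 ],
       [  0.        , 429.09000859, 240.82320658],
       [  0.        ,   0.        ,   1.        ]]), 'camera_from_world': array([[ 0.99422727, -0.10728488, -0.0014441 , -0.50476213],
       [-0.10230431, -0.95195669,  0.28863867,  0.35930592],
       [-0.03234129, -0.2868247 , -0.95743701,  0.49965596],
       [ 0.        ,  0.        ,  0.        ,  1.        ]])}
```

View pics/w1.png

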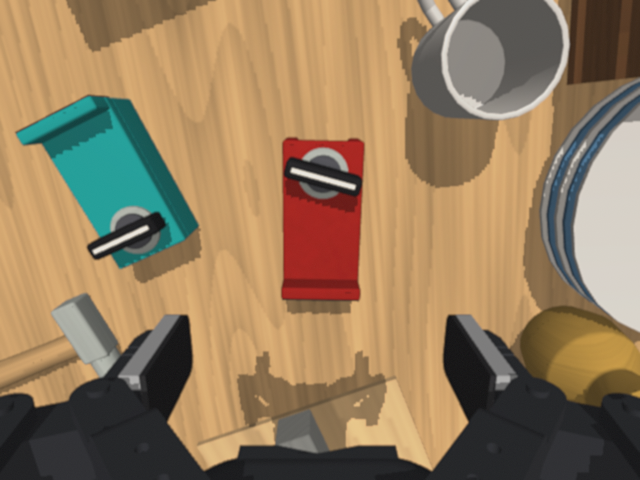

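The wrist view shows the red stop at (284–362, 138–300): knob at (323,177), lip at the bottom near row 292. I'll measure its axis, its end and the knob angle.

Run:
```python
from h import *
im=cv2.imread('pics/w1.png')[:,:,::-1].copy();H=hsv(im)
red=blob(((H[...,0]<8)|(H[...,0]>172))&(H[...,1]>150)&(H[...,2]>60))
E=[]
for pick in(0,-1):
    pts=np.array([[np.flatnonzero(red[v])[pick]+(0 if pick==0 else 1)-.5,v] for v in range(215,275)])
    W=ray('wrist',pts,.046);k=np.polyfit(W[:,1],W[:,0],1);E.append(k);print('edge',k,np.degrees(np.arctan(k[0])),np.std(W[:,0]-np.polyval(k,W[:,1])))
for y in(.3,.36,.4):print('width',np.polyval(E[1],y)-np.polyval(E[0],y),'mid',(np.polyval(E[1],y)+np.polyval(E[0],y))/2)
cols=range(300,348);top=np.median([np.flatnonzero(red[:,c])[0] for c in cols]);bot_=np.median([np.flatnonzero(red[:,c])[-1] for c in cols])
print('rows',top,bot_,ray('wrist',[[323,top-.5]],.046),ray('wrist',[[321,bot_+.5]],.067))
wh=(H[...,1]<60)&(H[...,2]>190);wh[:150]=0;wh[200:]=0;wh[:,:280]=0;wh[:,365:]=0
p=np.argwhere(wh)[:,::-1].astype(np.float32);W=ray('wrist',p,.074)
vx,vy,_,_=cv2.fitLine(W[:,:2].astype(np.float32),2,0,.01,.01).ravel()
print('knob',W.mean(0),np.degrees(np.arctan2(vy,vx)),len(p))
```

```text
edge [0.11026357 0.47884123] 6.292219158926628 0.00022588994532291031
edge [0.12596446 0.53451573] 7.179419164460685 0.00023246227473799493
width 0.06038476696422934 mid 0.5421126873133233
width 0.061326820106149094 mid 0.5491995282871873
width 0.06195485553409563 mid 0.5539240889364299
rows 141.0 299.0 [[0.55558956 0.41104715 0.046     ]] [[0.5416028  0.29227737 0.067     ]]
knob [0.55263254 0.38718679 0.074     ] -21.36944 278
```

```bash
python3 -c "
from h import *
go([.5479,.3457,.012],-6.73)"
```

```text
t 1.48 p [0.5473 0.3585 0.2308] yhead -6.03 tilt [-0.0013  0.0003] g 1.001 F [-0.3  1.4 -0.2] gf 0.0 q [-0.99  0.47  0.44  1.63 -0.22  1.09 -0.59]
slide [-12.7   2.2 218.8] roll 0.7 (or +-180)
```

Emit:
send_rows:
  slide:
    - [-12,2,25]
    - [-12.5,2,55]
    - [-12.5,2,90]
    - [-12.5,2,125]
    - [-12.5,2,150]
    - [-12.5,2,165]
    - [-12.5,2,170]
    - [-12.5,2,170]
  roll: [0.7,0.7,0.7,0.7,0.7,0.7,0.7,0.7]
  claw: [1,1,1,1,1,1,1,1]

```text
t: 2.15
eef_pos: [0.5473, 0.3455, 0.0599]
tool_rot: [-0.0, 0.747, 0.664, -0.001]
contact_force: [-0.2, 0.5, 0.1]
gripper_width: 0.998
grasp_force: 0.0
```

```bash
python3 -c "
from h import *
go([.5479,.3457,.012],-6.73)"
```

```text
t 2.15 p [0.5473 0.3455 0.0599] yhead -6.71 tilt [-0.0027 -0.0011] g 0.998 F [-0.2  0.5  0.1] gf 0.0 q [-0.92  0.65  0.37  1.77 -0.32  0.78 -0.51]
slide [ 0.3  0.7 47.9] roll 0.02 (or +-180)
```

Emit:
send_rows:
  slide:
    - [0,0.5,15]
    - [0,0.5,30]
    - [0,0.5,42]
    - [0,0.5,48]
    - [0,0.5,48]
    - [0,0.5,48]
    - [0,0.5,48]
    - [0,0.5,48]
  roll: [0,0,0,0,0,0,0,0]
  claw: [1,1,1,1,1,0.6,0.5,0.5]
  force: 60

```text
t: 2.82
eef_pos: [0.5501, 0.345, 0.0142]
tool_rot: [0.0, 0.748, 0.664, 0.001]
contact_force: [-0.3, -0.5, -2.9]
gripper_width: 0.714
grasp_force: 67.4
```

Emit:
send_rows:
  slide:
    - [0,0,0]
    - [0,0,0]
    - [0,0,0]
    - [0,0,-10]
    - [0,0,-30]
    - [0,0,-60]
    - [0,0,-90]
    - [0,0,-100]
  roll: [0,0,0,0,0,0,0,0]
  claw: [0.5,0.5,0.5,0.5,0.5,0.5,0.5,0.5]

```text
t: 3.48
eef_pos: [0.5512, 0.3454, 0.1173]
tool_rot: [0.0, 0.748, 0.664, 0.002]
contact_force: [1.1, 0.2, -3.7]
gripper_width: 0.719
grasp_force: 67.3
```

Run:
```python
from h import *
st()
im=bot.read_camera('wrist');cv2.imwrite('pics/w2.png',im[:,:,::-1])
```

```text
t 3.48 p [0.5512 0.3454 0.1173] yhead -6.86 tilt [0.004  0.0028] g 0.719 F [ 1.1  0.2 -3.7] gf 67.3 q [-0.94  0.58  0.4   1.74 -0.28  0.87 -0.54]
```

View pics/w2.png

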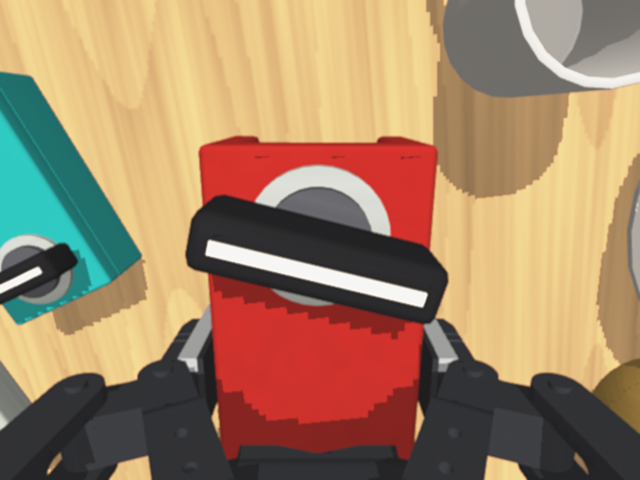

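The stop is lifted between the pads and sits straight: crown end at row 145, knob bar at (317,272). Next come the tin and cup positions and a line fit of the rail for the transport.

Run:
```python
from h import *
t=cv2.imread('pics/top0.png')[:,:,::-1].copy();H=hsv(t);g=cv2.cvtColor(t,cv2.COLOR_RGB2GRAY).astype(float)
S=H[...,1].astype(float)
rail=np.zeros(g.shape,bool);m=(H[...,1]<60)&(H[...,2]>110);rail[200:250,270:362]=m[200:250,270:362];rail=blob(rail)
E=[]
for pick in(0,-1):
    p=np.array([[c,np.flatnonzero(rail[:,c])[pick]+(-.5 if pick==0 else .5)] for c in range(286,352)])
    W=ray('top',p,.044);k=np.polyfit(W[:,1],W[:,0],1);E.append(k);print(k,np.degrees(np.arctan(k[0])),W[[0,-1]].round(4).tolist())
E=np.mean(E,0);a=-np.arctan(E[0])
print('mid yaw',np.degrees(a))
p=np.array([[np.flatnonzero(rail[r])[0]-.5,r] for r in range(232,240)]);W=ray('top',p,.044);print('end',W.mean(0))
ye=W[:,1].mean();xe=np.polyval(E,ye);c=np.array([xe,ye])-.2*np.array([-np.sin(a),np.cos(a)]);print('stand centre',c)
R=np.array([[np.cos(a),-np.sin(a)],[np.sin(a),np.cos(a)]])
for n,uv,z in(('tin',[314,161],.085),('cup',[358,287],.075)):
    P=ray('top',[uv],z)[0];print(n,P,'in stand',R.T@(P[:2]-c))
for n,q in (('jaw',[[417.4,170.1,.08],[433,222.9,.08]]),('frame+y',[[345,178.3,.064],[364.7,255.2,.064]])):
    for u,v,z in q: print(n,R.T@(ray('top',[[u,v]],z)[0,:2]-c))
grip=c+R@np.array([0,.104]);print(grip);go([*grip,.125],np.degrees(a))
```

```text
[-0.27988198  0.5561241 ] -15.635975696092515 [[0.5227, 0.1228, 0.044], [0.566, -0.0393, 0.044]]
[-0.2816842   0.51956109] -15.731689398864997 [[0.485, 0.1219, 0.044], [0.5304, -0.0396, 0.044]]
mid yaw 15.683843771188673
end [0.49977346 0.14154252 0.044     ]
stand centre [ 0.55216565 -0.05101108]
tin [0.68049825 0.05532306 0.085     ] in stand [0.15229972 0.06768309]
cup [ 0.37419382 -0.05539558  0.075     ] in stand [-0.17253084  0.04388968]
jaw [ 0.0667481  -0.17358968]
jaw [-0.0695241  -0.17353732]
frame+y [0.09567174 0.00281954]
frame+y [-0.10210314  0.00659167]
[0.52405143 0.04911679]
t 3.53 p [0.5516 0.3457 0.1176] yhead -6.86 tilt [0.005  0.0039] g 0.719 F [ 0.7  0.3 -2.8] gf 67.4 q [-0.94  0.58  0.4   1.74 -0.28  0.87 -0.54]
slide [-297.8    8.1   -8.6] roll -22.54 (or +-180)
```

Emit:
send_rows:
  slide:
    - [-20,0,-5]
    - [-55,1,-10]
    - [-92,2,-10]
    - [-130,3,-10]
    - [-168,4,-10]
    - [-206,6,-10]
    - [-240,7,-10]
    - [-270,7,-10]
  roll: [-1,-4,-8,-12,-16,-20,-22,-22.5]
  claw: [0.5,0.5,0.5,0.5,0.5,0.5,0.5,0.5]

```text
t: 4.2
eef_pos: [0.5226, 0.0727, 0.1218]
tool_rot: [-0.001, 0.604, 0.797, -0.001]
contact_force: [0.4, -0.5, -4.4]
gripper_width: 0.714
grasp_force: 67.2
```

Run:
```python
from h import *
go([.524,.049,.125],15.7)
```

```text
t 4.2 p [0.5226 0.0727 0.1218] yhead 15.69 tilt [-0.0025 -0.0013] g 0.714 F [ 0.4 -0.5 -4.4] gf 67.2 q [-0.54  0.39  0.35  2.02 -0.19  0.76  0.2 ]
slide [-23.2  -5.1  -3.2] roll -0.01 (or +-180)
```

Emit:
send_rows:
  slide:
    - [-8,-2,5]
    - [-16,-4,15]
    - [-23,-5,25]
    - [-23,-5,35]
    - [-23,-5,42]
    - [-23,-5,45]
    - [-23,-5,45]
    - [-23,-5,45]
  roll: [0,0,0,0,0,0,0,0]
  claw: [0.5,0.5,0.5,0.5,0.5,0.5,0.5,0.5]

```text
t: 4.87
eef_pos: [0.5258, 0.0532, 0.078]
tool_rot: [-0.0, 0.604, 0.797, -0.0]
contact_force: [-0.7, -0.4, -4.0]
gripper_width: 0.715
grasp_force: 67.1
```

Run:
```python
from h import *
st()
a=bot.read_camera('wrist');s=bot.read_camera('side')
cv2.imwrite('pics/w3.png',a[:,:,::-1]);cv2.imwrite('pics/s3.png',s[:,:,::-1])
p=proj('side',[.524,.05,.08])[0].astype(int);print(p)
c=s[max(p[1]-90,0):p[1]+60,p[0]-60:p[0]+60]
cv2.imwrite('pics/m3.png',np.hstack([cv2.resize(a,(480,360)),cv2.resize(c,(288,360),interpolation=cv2.INTER_CUBIC)])[:,:,::-1])
```

```text
t 4.87 p [0.5258 0.0532 0.078 ] yhead 15.74 tilt [-0.0004  0.0001] g 0.715 F [-0.7 -0.4 -4. ] gf 67.1 q [-0.48  0.46  0.32  2.05 -0.23  0.67  0.27]
[330 242]
```

View pics/m3.png

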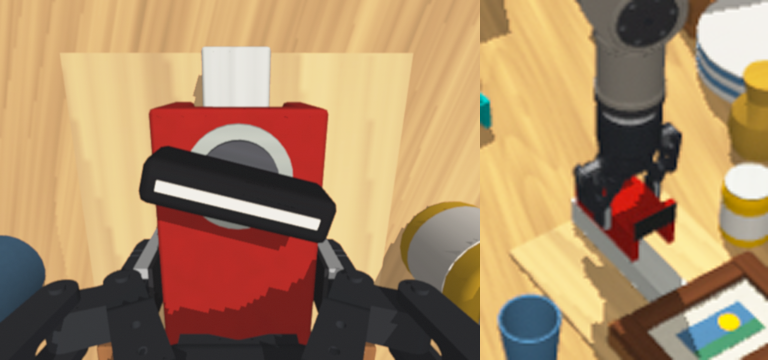

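The composite shows the rail's open end at (203–270, 47–108), behind the crown end (150–328, row 108) of the held stop. The stop looks nearly centred and the frame lies clear ahead. I'll measure the lateral offset.

Run:
```python
from h import *
im=cv2.imread('pics/w3.png')[:,:,::-1].copy();H=hsv(im);o,R=st();tz=o['eef_pos'][2]
a=np.radians(15.7);u=np.array([np.cos(a),np.sin(a)]);v=np.array([-np.sin(a),np.cos(a)]);c=np.array([.55217,-.05101])
red=blob(((H[...,0]<8)|(H[...,0]>172))&(H[...,1]>150)&(H[...,2]>60))
ex=blob((H[...,1]<45)&(H[...,2]>150)&(np.arange(480)[:,None]<142)&(abs(np.arange(640)-315)<80))
yx=np.argwhere(ex);print('rail px',yx.min(0),yx.max(0))
def edges(m,rows,z,n):
    M=[]
    for k in(0,-1):
        p=np.array([[np.flatnonzero(m[r])[k]+(-.5 if k==0 else .5),r] for r in rows]);W=ray('wrist',p,z)[:,:2]-c
        X=W@u;Y=W@v;f=np.polyfit(Y,X,1);M.append((X.mean(),Y.mean(),f[0]));
    M=np.array(M);print(n,'x-/x+',M[:,0].round(4),'width',(M[1,0]-M[0,0]).round(4),'mid',M[:,0].mean().round(4),'y',M[:,1].round(3),'slopes',M[:,2].round(3))
edges(ex,range(72,132),.044,'rail')
for dz in(.030,.032,.034): edges(red,list(range(160,190)),tz+dz,'stop far')
edges(red,list(range(330,350)),tz+.032,'stop near') if 0 else None
t=(o['eef_pos'][:2]-c);print('tcp stand',t@u,t@v)
p=[[320,yx.min(0)[0]-.5]];print('rail end',(ray('wrist',p,.044)[0,:2]-c)@v)
```

```text
t 4.97 p [0.5262 0.0529 0.0786] yhead 15.71 tilt [0.0008 0.0003] g 0.71 F [-0.  -0.3 -5.3] gf 67.1 q [-0.47  0.46  0.32  2.05 -0.23  0.67  0.27]
rail px [ 62 269] [141 360]
rail x-/x+ [-0.0167  0.0187] width 0.0354 mid 0.001 y [0.185 0.185] slopes [0.015 0.003]Traceback (most recent call last):
  File "<stdin>", line 14, in <module>
  File "<stdin>", line 10, in edges
IndexError: index 0 is out of bounds for axis 0 with size 0
```

Run:
```python
from h import *
im=cv2.imread('pics/w3.png')[:,:,::-1].copy();H=hsv(im);o,R=st();tz=.078
a=np.radians(15.7);u=np.array([np.cos(a),np.sin(a)]);v=np.array([-np.sin(a),np.cos(a)]);c=np.array([.55217,-.05101])
red=((H[...,0]<8)|(H[...,0]>172))&(H[...,1]>150)&(H[...,2]>60)
red[:,:190]=0;red[:,460:]=0
for rows in(range(155,185),range(330,350)):
    M=[]
    for k in(0,-1):
        p=np.array([[np.flatnonzero(red[r])[k]+(-.5 if k==0 else .5),r] for r in rows]);W=ray('wrist',p,tz+.032)[:,:2]-c
        M.append(((W@u).mean(),(W@v).mean()))
    M=np.array(M);print(p[0],p[-1],M.round(4).tolist(),'width',M[1,0]-M[0,0],'mid',M[:,0].mean())
```

```text
t 4.97 p [0.5262 0.0529 0.0786] yhead 15.71 tilt [0.0008 0.0003] g 0.71 F [-0.  -0.3 -5.3] gf 67.1 q [-0.47  0.46  0.32  2.05 -0.23  0.67  0.27]
[436.5 155. ] [434.5 184. ] [[-0.0283, 0.1669], [0.0328, 0.1668]] width 0.06106324595100271 mid 0.0022285745890976358
[423.5 330. ] [421.5 349. ] [[-0.0287, 0.1174], [0.0329, 0.1174]] width 0.06159352459838269 mid 0.0021051670848182893
```

Emit:
send_rows:
  slide:
    - [0,-1.5,3]
    - [0,-1.5,10]
    - [0,-1.5,18]
    - [0,-1.5,24]
    - [0,-1.5,30]
    - [0,-1.5,36]
    - [0,-1.5,38]
    - [0,-1.5,38]
  roll: [0,0,0,0,0,0,0,0]
  claw: [0.5,0.5,0.5,0.5,0.5,0.5,0.5,0.5]

```text
t: 5.63
eef_pos: [0.5238, 0.0517, 0.0395]
tool_rot: [-0.0, 0.604, 0.797, -0.001]
contact_force: [-0.3, -0.4, -4.2]
gripper_width: 0.718
grasp_force: 67.1
```

```bash
python3 -c "
from h import *
st()"
```

```text
t 5.63 p [0.5238 0.0517 0.0395] yhead 15.66 tilt [-0.0014 -0.0004] g 0.718 F [-0.3 -0.4 -4.2] gf 67.1 q [-0.45  0.52  0.29  2.07 -0.26  0.59  0.3 ]
```

Emit:
send_rows:
  slide:
    - [0,0,3]
    - [0,0,6]
    - [0,0,9]
    - [0,0,11]
    - [0,0,13]
    - [0,0,14.5]
    - [0,0,14.5]
    - [0,0,14.5]
  roll: [0,0,0,0,0,0,0,0]
  claw: [0.5,0.5,0.5,0.5,0.5,0.5,0.5,0.5]

```text
t: 6.3
eef_pos: [0.5243, 0.0519, 0.0258]
tool_rot: [-0.0, 0.604, 0.797, -0.0]
contact_force: [-0.6, 0.3, -5.2]
gripper_width: 0.715
grasp_force: 67.1
```

Emit:
send_rows:
  slide:
    - [0,0,1]
    - [0,0,1.5]
    - [-6,0,1.5]
    - [-14,0,1.5]
    - [-22,0,1.5]
    - [-30,0,1.5]
    - [-37,0,1.5]
    - [-40,0,1.5]
  roll: [0,0,0,0,0,0,0,0]
  claw: [0.5,0.5,0.5,0.5,0.5,0.5,0.5,0.5]

```text
t: 6.97
eef_pos: [0.5356, 0.0112, 0.0244]
tool_rot: [0.0, 0.605, 0.796, -0.0]
contact_force: [-0.2, 0.3, -4.3]
gripper_width: 0.712
grasp_force: 67.2
```

```bash
python3 -c "
from h import *
st()"
```

```text
t 6.97 p [0.5356 0.0112 0.0244] yhead 15.53 tilt [ 0.0005 -0.0007] g 0.712 F [-0.2  0.3 -4.3] gf 67.2 q [-0.35  0.56  0.27  2.05 -0.27  0.56  0.38]
```

Emit:
send_rows:
  slide:
    - [-3,0,0]
    - [-7,0,0]
    - [-11,0,0]
    - [-15,0,0]
    - [-19,0,0]
    - [-23,0,0]
    - [-26,0,0]
    - [-28,0,0]
  roll: [0,0,0,0,0,0,0,0]
  claw: [0.5,0.5,0.5,0.5,0.5,0.5,0.5,0.5]

```text
t: 7.63
eef_pos: [0.5427, -0.0134, 0.0243]
tool_rot: [-0.0, 0.604, 0.797, 0.0]
contact_force: [-1.7, 2.9, -3.9]
gripper_width: 0.717
grasp_force: 67.3
```

Emit:
send_rows:
  slide:
    - [-1,0,0]
    - [-2,0,0]
    - [-3,0,0]
    - [-4,0,0]
    - [-5,0,0]
    - [-6,0,0]
    - [-6,0,0]
    - [-6,0,0]
  roll: [0,0,0,0,0,0,0,0]
  claw: [0.5,0.5,0.5,0.5,0.5,0.5,0.5,0.5]

```text
t: 8.3
eef_pos: [0.5444, -0.0197, 0.0243]
tool_rot: [0.0, 0.604, 0.797, -0.0]
contact_force: [-0.1, 1.6, -5.3]
gripper_width: 0.715
grasp_force: 67.3
```

Run:
```python
from h import *
st()
a=bot.read_camera('top');s=bot.read_camera('side')
cv2.imwrite('pics/t4.png',a[:,:,::-1]);cv2.imwrite('pics/s4.png',s[:,:,::-1])
cv2.imwrite('pics/m4.png',np.hstack([cv2.resize(a[140:280,290:460],(425,350),interpolation=cv2.INTER_CUBIC),cv2.resize(s[210:350,290:440],(375,350),interpolation=cv2.INTER_CUBIC)])[:,:,::-1])
```

```text
t 8.3 p [ 0.5444 -0.0197  0.0243] yhead 15.64 tilt [ 0.0002 -0.0004] g 0.715 F [-0.1  1.6 -5.3] gf 67.3 q [-0.29  0.57  0.27  2.03 -0.27  0.58  0.44]
```

View pics/m4.png

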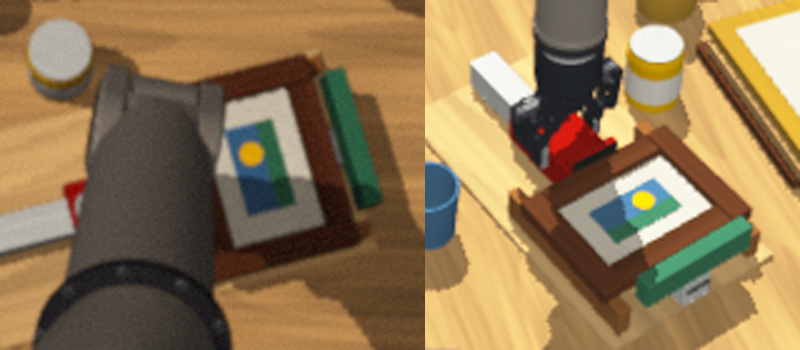

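The view shows the stop bearing on the frame, with a gap of a few mm still open at the green jaw. I'll keep sliding slowly and watch the force.

Emit:
send_rows:
  slide:
    - [-0.5,0,0]
    - [-1,0,0]
    - [-2,0,0]
    - [-3,0,0]
    - [-4,0,0]
    - [-4,0,0]
    - [-4,0,0]
    - [-4,0,0]
  roll: [0,0,0,0,0,0,0,0]
  claw: [0.5,0.5,0.5,0.5,0.5,0.5,0.5,0.5]

```text
t: 9.07
eef_pos: [0.5455, -0.0237, 0.0243]
tool_rot: [0.0, 0.604, 0.797, -0.0]
contact_force: [-0.1, 1.1, -5.1]
gripper_width: 0.712
grasp_force: 67.2
```

Emit:
send_rows:
  slide:
    - [-0.5,0,0]
    - [-1,0,0]
    - [-1.5,0,0]
    - [-2,0,0]
    - [-2.5,0,0]
    - [-2.5,0,0]
    - [-2.5,0,0]
    - [-2.5,0,0]
  roll: [0,0,0,0,0,0,0,0]
  claw: [0.5,0.5,0.5,0.5,0.5,0.5,0.5,0.5]

```text
t: 9.73
eef_pos: [0.5461, -0.0258, 0.0243]
tool_rot: [0.0, 0.604, 0.797, -0.0]
contact_force: [0.2, 2.3, -5.1]
gripper_width: 0.718
grasp_force: 67.2
```

Emit:
send_rows:
  slide:
    - [-0.5,0,0]
    - [-1,0,0]
    - [-1.5,0,0]
    - [-2,0,0]
    - [-2.5,0,0]
    - [-2.5,0,0]
    - [-2.5,0,0]
    - [-2.5,0,0]
  roll: [0,0,0,0,0,0,0,0]
  claw: [0.5,0.5,0.5,0.5,0.5,0.5,0.5,0.5]

```text
t: 10.4
eef_pos: [0.5466, -0.0276, 0.0243]
tool_rot: [-0.0, 0.604, 0.797, 0.0]
contact_force: [-1.9, 4.6, -3.5]
gripper_width: 0.71
grasp_force: 67.3
```

Run:
```python
from h import *
st()
s=bot.read_camera('side');cv2.imwrite('pics/s5.png',s[:,:,::-1])
cv2.imwrite('pics/m5.png',cv2.resize(s[250:350,310:440],(780,600),interpolation=cv2.INTER_CUBIC)[:,:,::-1])
```

```text
t 10.4 p [ 0.5466 -0.0276  0.0243] yhead 15.68 tilt [-0.0003  0.0005] g 0.71 F [-1.9  4.6 -3.5] gf 67.3 q [-0.27  0.57  0.27  2.02 -0.27  0.58  0.46]
```

View pics/m5.png

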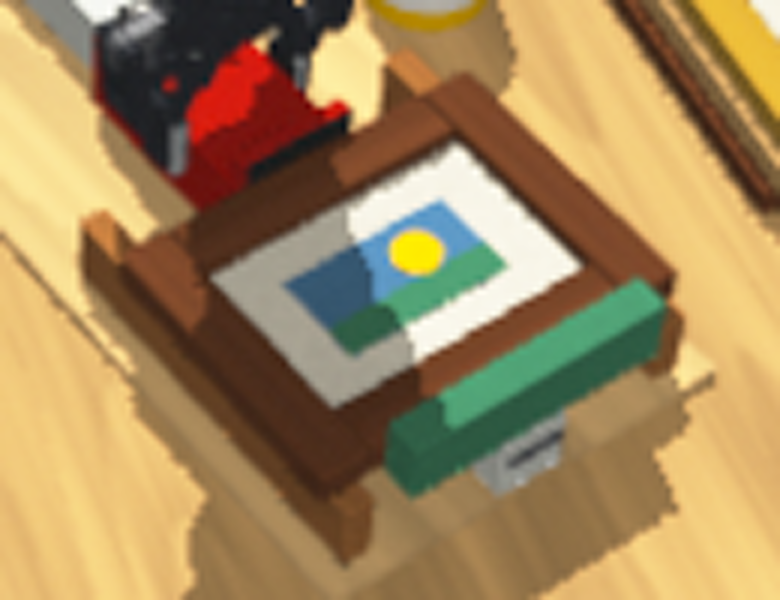

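The frame is now almost at the jaw and the force is rising (≈5 N). I'll push a little more.

Emit:
send_rows:
  slide:
    - [-0.5,0,0]
    - [-1,0,0]
    - [-1.5,0,0]
    - [-2,0,0]
    - [-2,0,0]
    - [-2,0,0]
    - [-2,0,0]
    - [-2,0,0]
  roll: [0,0,0,0,0,0,0,0]
  claw: [0.5,0.5,0.5,0.5,0.5,0.5,0.5,0.5]

```text
t: 11.12
eef_pos: [0.5465, -0.0276, 0.0242]
tool_rot: [-0.001, 0.604, 0.797, 0.0]
contact_force: [-4.0, 9.3, -0.4]
gripper_width: 0.713
grasp_force: 67.7
```

Emit:
send_rows:
  slide:
    - [-0.5,0,0]
    - [-1,0,0]
    - [-1.5,0,0]
    - [-2,0,0]
    - [-2,0,0]
    - [-2,0,0]
    - [-2,0,0]
    - [-2,0,0]
  roll: [0,0,0,0,0,0,0,0]
  claw: [0.5,0.5,0.5,0.5,0.5,0.5,0.5,0.5]

```text
t: 11.78
eef_pos: [0.5464, -0.0276, 0.0242]
tool_rot: [-0.003, 0.603, 0.798, 0.001]
contact_force: [-5.9, 13.7, 1.9]
gripper_width: 0.715
grasp_force: 68.0
```

Blocked at 14 N with no further motion, so the frame is held against the jaw. I'll ease the preload, release, and rise straight up.

Emit:
send_rows:
  slide:
    - [1,0,0]
    - [2,0,0]
    - [2,0,0]
    - [2,0,0]
    - [2,0,0]
    - [2,0,0]
    - [2,0,0]
    - [2,0,0]
  roll: [0,0,0,0,0,0,0,0]
  claw: [0.5,0.5,0.5,0.8,0.9,1,1,1]

```text
t: 12.45
eef_pos: [0.5478, -0.0308, 0.0246]
tool_rot: [0.001, 0.605, 0.797, 0.0]
contact_force: [-1.1, -0.0, -0.4]
gripper_width: 1.005
grasp_force: 0.0
```

Emit:
send_rows:
  slide:
    - [0,0,0]
    - [0,0,-5]
    - [0,0,-20]
    - [0,0,-45]
    - [0,0,-75]
    - [0,0,-105]
    - [0,0,-130]
    - [0,0,-135]
  roll: [0,0,0,0,0,0,0,0]
  claw: [1,1,1,1,1,1,1,1]

```text
t: 13.12
eef_pos: [0.5498, -0.0303, 0.1639]
tool_rot: [0.003, 0.604, 0.797, 0.002]
contact_force: [1.3, 0.1, 0.4]
gripper_width: 1.0
grasp_force: 0.0
```

Run:
```python
from h import *
o,R=st()
im=bot.read_camera('wrist');cv2.imwrite('pics/w6.png',im[:,:,::-1])
H=hsv(im)
wh=(H[...,1]<60)&(H[...,2]>190)
cand=cv2.connectedComponentsWithStats(wh.astype(np.uint8))
# knob guess: 42 mm along tool x from the grip
g=o['eef_pos']+R@np.array([.042,0,0]);g[2]=.084;print('expect px',proj('wrist',g))
for s,c in list(zip(cand[2],cand[3]))[1:]:
    if s[4]>80:print(s,c.round(1))
```

```text
t 13.12 p [ 0.5498 -0.0303  0.1639] yhead 15.63 tilt [0.0072 0.0007] g 1.0 F [1.3 0.1 0.4] gf 0.0 q [-0.35  0.36  0.36  1.95 -0.17  0.86  0.37]
expect px [[318.95914208 176.95726622]]
[ 282    0   63  120 7316] [313.3  58.7]
[ 556  103   84  121 8243] [602.7 165.3]
[287 131  50  14 298] [311.4 137. ]
[267 156  88  27 532] [310.6 168.8]
[ 203  357  114   25 1972] [252.5 366.5]
[ 277  357  138  102 4550] [379.6 404.6]
```

View pics/w6.png

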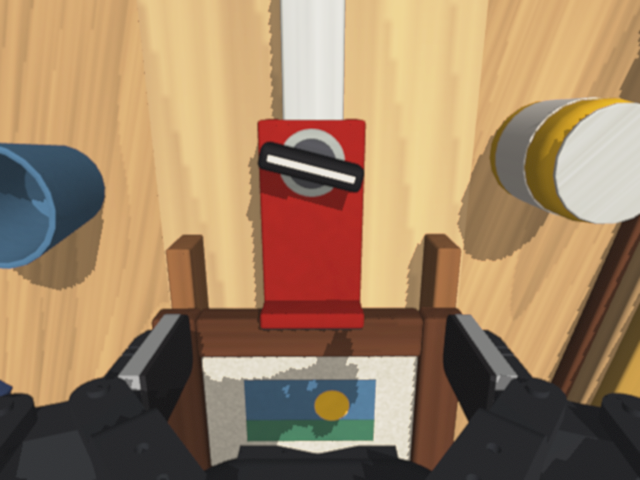

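The wrist view shows the stop seated straight on the rail against the frame. The knob bar is at (267–355, 156–183) and still loose. I'll measure the knob's centre and heading.

Run:
```python
from h import *
im=bot.read_camera('wrist');H=hsv(im)
n,l,s,c=cv2.connectedComponentsWithStats(((H[...,1]<60)&(H[...,2]>190)).astype(np.uint8))
k=[i for i in range(1,n) if 400<s[i,4]<700 and 80<s[i,2]<95][0]
p=np.argwhere(l==k)[:,::-1].astype(np.float32);W=ray('wrist',p,.084)
r=cv2.minAreaRect((W[:,:2]*1000).astype(np.float32));vx,vy=cv2.fitLine(W[:,:2].astype(np.float32),2,0,.01,.01).ravel()[:2]
h=np.degrees(np.arctan2(vy,vx));print(r,h)
go([r[0][0]/1000,r[0][1]/1000,.164],h+90)
```

```text
((532.4588012695312, 13.119579315185547), (45.72175216674805, 3.0369913578033447), 1.2654848098754883) 1.2719218
t 13.22 p [ 0.5483 -0.03    0.161 ] yhead 15.66 tilt [0.0035 0.0006] g 1.0 F [-0.3 -0.3  0. ] gf 0.0 q [-0.35  0.36  0.36  1.95 -0.17  0.85  0.37]
slide [45.8 -3.6 -3.1] roll -75.62 (or +-180)
```

Emit:
send_rows:
  slide:
    - [6,-0.5,0]
    - [12,-1,0]
    - [18,-1.5,0]
    - [24,-2,0]
    - [30,-2.5,0]
    - [36,-3,0]
    - [42,-3.3,0]
    - [45.8,-3.6,0]
  roll: [-6,-13,-20,-27,-34,-41,-48,-54]
  claw: [1,1,1,1,1,1,1,1]

```text
t: 13.88
eef_pos: [0.53, 0.0138, 0.1575]
tool_rot: [-0.002, 0.173, 0.985, -0.0]
contact_force: [-0.1, 0.3, -0.5]
gripper_width: 1.003
grasp_force: 0.0
```

```bash
python3 -c "
from h import *
go([.5325,.0131,.062],91.27)"
```

```text
t 13.88 p [0.53   0.0138 0.1575] yhead 70.05 tilt [-0.0032 -0.0001] g 1.003 F [-0.1  0.3 -0.5] gf 0.0 q [-0.26  0.33  0.14  1.98 -0.06  0.84  1.14]
slide [-2.8  0.3 95.5] roll -21.22 (or +-180)
```

Emit:
send_rows:
  slide:
    - [-1,0,0]
    - [-2,0,5]
    - [-2,0,15]
    - [-2,0,25]
    - [-2,0,40]
    - [-2,0,55]
    - [-2,0,60]
    - [-2,0,60]
  roll: [-6,-12,-18,-21.2,-21.2,-21.2,-21.2,-21.2]
  claw: [1,1,1,1,1,1,1,1]

```text
t: 14.55
eef_pos: [0.5313, 0.0123, 0.0969]
tool_rot: [-0.003, -0.008, 1.0, -0.0]
contact_force: [-0.0, -0.3, 0.1]
gripper_width: 0.999
grasp_force: 0.0
```

```bash
python3 -c "
from h import *
go([.5325,.0131,.062],91.27)"
```

```text
t 14.55 p [0.5313 0.0123 0.0969] yhead 90.86 tilt [-0.005  -0.0005] g 0.999 F [-0.  -0.3  0.1] gf 0.0 q [-0.19  0.42  0.06  2.01 -0.04  0.71  1.48]
slide [-1.4  0.8 34.9] roll -0.41 (or +-180)
```

Emit:
send_rows:
  slide:
    - [-1,0.8,10]
    - [-1,0.8,20]
    - [-1,0.8,28]
    - [-1,0.8,33]
    - [-1,0.8,34.5]
    - [-1,0.8,34.5]
    - [-1,0.8,34.5]
    - [-1,0.8,34.5]
  roll: [0,0,0,0,0,0,0,0]
  claw: [1,1,1,1,0.8,0.5,0.3,0.1]
  force: 60

```text
t: 15.22
eef_pos: [0.5346, 0.0133, 0.0652]
tool_rot: [0.0, -0.007, 1.0, 0.0]
contact_force: [-0.9, -1.1, -0.1]
gripper_width: 0.458
grasp_force: 0.0
```

Emit:
send_rows:
  slide:
    - [0,0,0]
    - [0,0,0]
    - [0,0,0]
    - [0,0,0]
    - [0,0,0]
    - [0,0,0]
    - [0,0,0]
    - [0,0,0]
  roll: [0,0,0,0,0,0,0,0]
  claw: [0.1,0,0,0,0,0,0,0]

```text
t: 15.88
eef_pos: [0.5346, 0.0132, 0.0654]
tool_rot: [0.0, -0.007, 1.0, 0.0]
contact_force: [-1.2, -1.3, 5.4]
gripper_width: 0.145
grasp_force: 59.1
```

```bash
python3 -c "
from h import *
st()"
```

```text
t 15.88 p [0.5346 0.0132 0.0654] yhead 90.85 tilt [0.0007 0.0001] g 0.145 F [-1.2 -1.3  5.4] gf 59.1 q [-0.18  0.47  0.05  2.03 -0.04  0.64  1.48]
```

Gripped on the 14 mm bar (reading ≈ 12 mm). I'm turning clockwise.

Emit:
send_rows:
  slide:
    - [0,0,0]
    - [0,0,0]
    - [0,0,0]
    - [0,0,0]
    - [0,0,0]
    - [0,0,0]
    - [0,0,0]
    - [0,0,0]
  roll: [5,11,17,23,29,35,41,46]
  claw: [0,0,0,0,0,0,0,0]
  force: 90

```text
t: 16.55
eef_pos: [0.5371, 0.014, 0.0657]
tool_rot: [0.003, 0.386, 0.923, 0.001]
contact_force: [4.9, 0.2, -0.8]
gripper_width: 0.138
grasp_force: 89.5
```

Emit:
send_rows:
  slide:
    - [0,0,0]
    - [0,0,0]
    - [0,0,0]
    - [0,0,0]
    - [0,0,0]
    - [0,0,0]
    - [0,0,0]
    - [0,0,0]
  roll: [4,8,12,16,20,24,28,30]
  claw: [0,0,0,0,0,0,0,0]

```text
t: 17.22
eef_pos: [0.5376, 0.0142, 0.0657]
tool_rot: [0.003, 0.61, 0.792, 0.002]
contact_force: [5.8, 1.5, -2.2]
gripper_width: 0.144
grasp_force: 89.7
```

```bash
python3 -c "
from h import *
o,R=st();print(o['torque'])"
```

```text
t 17.22 p [0.5376 0.0142 0.0657] yhead 14.78 tilt [0.0066 0.0002] g 0.144 F [ 5.8  1.5 -2.2] gf 89.7 q [-0.46  0.5   0.4   2.04 -0.32  0.65  0.41]
[ 0.25420763 -1.45764429  0.60727955]
```

Emit:
send_rows:
  slide:
    - [0,0,0]
    - [0,0,0]
    - [0,0,0]
    - [0,0,0]
    - [0,0,0]
    - [0,0,0]
    - [0,0,0]
    - [0,0,0]
  roll: [2,4,4,4,3,2,1,1]
  claw: [0,0,0,0,0,0.2,0.5,0.5]

```text
t: 17.88
eef_pos: [0.5337, 0.0132, 0.0646]
tool_rot: [-0.0, 0.616, 0.787, -0.0]
contact_force: [-0.4, -1.1, -0.3]
gripper_width: 0.469
grasp_force: 0.0
```

Emit:
send_rows:
  slide:
    - [0,0,0]
    - [0,0,-5]
    - [0,0,-20]
    - [0,0,-45]
    - [0,0,-75]
    - [-20,0,-105]
    - [-35,0,-120]
    - [-40,0,-120]
  roll: [0,0,0,0,0,0,0,0]
  claw: [0.6,0.6,0.6,0.8,1,1,1,1]

```text
t: 18.55
eef_pos: [0.5463, -0.0284, 0.1889]
tool_rot: [0.003, 0.618, 0.786, 0.002]
contact_force: [-0.1, 0.9, 0.0]
gripper_width: 0.995
grasp_force: 0.0
```

Run:
```python
from h import *
st()
a=bot.read_camera('wrist');s=bot.read_camera('side')
cv2.imwrite('pics/w7.png',a[:,:,::-1])
cv2.imwrite('pics/m7.png',np.hstack([cv2.resize(a,(480,360)),cv2.resize(s[220:350,310:426],(320,360),interpolation=cv2.INTER_CUBIC)])[:,:,::-1])
H=hsv(a);n,l,st_,c=cv2.connectedComponentsWithStats(((H[...,1]<60)&(H[...,2]>190)).astype(np.uint8))
for i in range(1,n):
    if 100<st_[i,4]<1500:
        p=np.argwhere(l==i)[:,::-1];W=ray('wrist',p,.084);f=cv2.fitLine(W[:,:2].astype(np.float32),2,0,.01,.01).ravel();print(st_[i],W.mean(0).round(4),np.degrees(np.arctan2(f[1],f[0])))
```

```text
t 18.55 p [ 0.5463 -0.0284  0.1889] yhead 13.66 tilt [0.007 0.   ] g 0.995 F [-0.1  0.9  0. ] gf 0.0 q [-0.48  0.34  0.51  1.94 -0.21  0.91  0.38]
[316 126   8  81 420] [0.5334 0.017  0.084 ] -74.167885
[627 365  13  32 223] [ 0.7704 -0.073   0.084 ] -71.90652
```

View pics/m7.png

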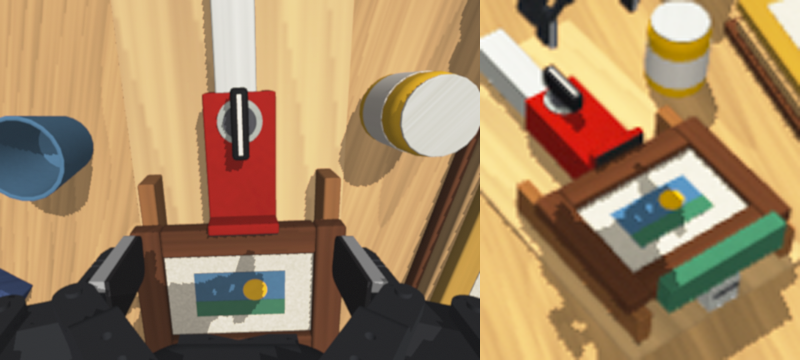

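The view shows the knob bar along the rail (heading 105.8° against 105.7° for the rail), and the frame against both the jaw and the stop. A settled re-measure comes next, to check that the stop did not creep while locking.

Run:
```python
from h import *
def meas(a):
    H=hsv(a);n,l,s,c=cv2.connectedComponentsWithStats(((H[...,1]<60)&(H[...,2]>190)).astype(np.uint8))
    for i in range(1,n):
        if 350<s[i,4]<600 and s[i,2]<15:
            W=ray('wrist',np.argwhere(l==i)[:,::-1],.084);print('knob',((W.max(0)+W.min(0))/2).round(4))
    red=blob(((H[...,0]<8)|(H[...,0]>172))&(H[...,1]>150)&(H[...,2]>60));red[:,:265]=0;red[:,380:]=0
    M=[]
    for k in(0,-1):
        p=np.array([[np.flatnonzero(red[r])[k]+(-.5 if k==0 else .5),r] for r in range(220,280)]);W=ray('wrist',p,.056);f=np.polyfit(W[:,1],W[:,0],1);M.append(f)
    print('yaw',np.degrees(-np.arctan(np.array(M)[:,0])))
    rr=[np.flatnonzero(red[:,c]) for c in range(300,350)];e=ray('wrist',[[325,np.median([r[0] for r in rr])-.5]],.056)[0];f=ray('wrist',[[325,np.median([r[-1] for r in rr])+.5]],.077)[0]
    print('ends',e,f,'len',np.linalg.norm((e-f)[:2]))
    a_=np.radians(15.68);v=np.array([-np.sin(a_),np.cos(a_)]);u=np.array([v[1],-v[0]]);cc=np.array([.55217,-.05101])
    for q in(e,f):print('stand xy',(q[:2]-cc)@u,(q[:2]-cc)@v)
for i in range(2):st();meas(bot.read_camera('wrist'))
# frame/jaw gap in the side view, along a line parallel to stand y on the frame top
s=bot.read_camera('side');cv2.imwrite('pics/s8.png',s[:,:,::-1])
cv2.imwrite('pics/m8.png',cv2.resize(s[240:340,320:430],(660,600),interpolation=cv2.INTER_CUBIC)[:,:,::-1])
```

```text
t 18.65 p [ 0.5438 -0.0266  0.1852] yhead 13.71 tilt [0.0009 0.0002] g 0.999 F [-0.6  0.3 -0.1] gf 0.0 q [-0.48  0.34  0.51  1.94 -0.21  0.91  0.38]
knob [0.5357 0.0153 0.084 ]
yaw [15.6814368  15.82981878]
ends [0.53111486 0.03785884 0.056     ] [ 0.55937985 -0.07645703  0.077     ] len 0.11775834252990368
stand xy 0.0037464855740885934 0.09125214454225598
stand xy 6.411896743932933e-05 -0.026448609115332623
t 18.7 p [ 0.5431 -0.0255  0.1841] yhead 13.8 tilt [-0.0014  0.0004] g 0.997 F [ 0.1 -0.3 -0.1] gf 0.0 q [-0.48  0.34  0.51  1.95 -0.21  0.91  0.38]
knob [0.5362 0.015  0.084 ]
yaw [15.68835587 15.93468419]
ends [0.53081917 0.03737323 0.056     ] [ 0.55941053 -0.07756554  0.077     ] len 0.1184414834369337
stand xy 0.0033305573584911374 0.09086451558178023
stand xy -0.00020593689188220295 -0.027524158737845958
```

View pics/m8.png

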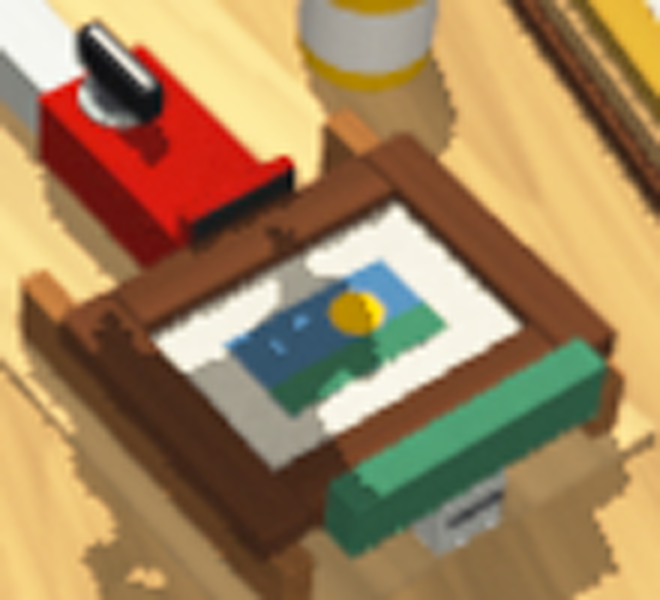

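The enlarged side view shows no visible gap, either at the jaw (350–600, 350–500) or at the rubber (190–290, 180–240). Stop yaw matches the rail, its face is at stand y ≈ −28 mm, and the gripper is clear. I'm handing in.

```bash
python3 -c "
from station import bot
print(bot.hand_in())"
```

```text
the job is handed in; nothing more can be done
None
```

The job is handed in at about 19 s: the red stop sits astride the rail with its rubber face against the frame, the frame bears on the green jaw, and the knob is turned to lock along the rail; hand-in returned no verdict.

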